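# Line up the pigment containers by height on the wooden rack

### The job

Stand the four small capped containers (blue bottle, clear bottle, small lidded jar, tiny white bottle) upright on the low wooden rack, one on each round cork mark, in order of height: the tallest on the mark at the end where the white glass muller (the pestle-shaped grinder) stands, down to the shortest at the end where the shallow glass dish stands. Do not knock any container over, and leave the grey pumice stone lying where it is.

Things in the scene. Friction and masses are not known exactly. Their poses are not given: they have to be found in the camera images.
- bottle_blue: Blue ink bottle with white cap, round, 39 mm across, 77 mm tall: the tallest of the four. Origin at the centre of its underside, z up; it starts upright on the table to the right of the slab. Its yaw does not matter.
- bottle_clear: Clear bottle with a pale cap, round, 38 mm across, 65 mm tall: the second tallest. Origin at the centre of its underside, z up; it starts upright on the table to the right of the slab. Its yaw does not matter.
- jar_yellow: Small glass jar with grey speckled lid and yellowish content, round, 39 mm across, 51 mm tall: the third. Origin at the centre of its underside, z up; it starts upright on the table to the right of the slab. Its yaw does not matter.
- bottle_mini: Tiny white capped bottle, round, 23 mm across, 37 mm tall: the shortest. Origin at the centre of its underside, z up; it starts upright on the table to the right of the slab. Its yaw does not matter.
- rack: Low wooden rack, fixed on the slab: a flat board 66 mm (its x) by 280 mm (its y, the row), top 22 mm above its origin (centre of its underside, z up; +x points away from the robot). Four flush round cork marks of 56 mm, centred at x = 0, y = +96, +32, -32, -96 mm in its frame. Place and angle vary.
- muller: White glass muller, 50 mm across, 76 mm tall, fixed, standing on the slab on the robot's side of the rack, 115 mm from the row, near one of the two end marks (either one): it shows the end for the tallest. Origin at the centre of its underside.
- glass_dish: Shallow white glass dish with a little medium in it, 85 mm across, 26 mm high, fixed, standing in the same way near the rack's other end mark: the end for the shortest. Origin at the centre of its underside.
- pumice_stone: Dark grey lump of pumice, 41 x 48 x 24 mm, loose, lying on the table among the containers; not to be moved. Origin at the centre of its underside.
- the_arm_lamp: Desk lamp, a fixed obstacle behind the rack, left of the middle: round foot 75 mm across at x = 0.65, y = -0.08; its arm runs from there at z = 0.06 to 0.12 m to x = 0.63, y = 0.16, then rises to z = 0.25 at y = 0.23, where the lamp head (z = 0.25 to 0.32) reaches out to y = 0.43. Pass it on the robot's side.
- mortar: Large stone mortar, a fixed obstacle to the right of the containers: 240 mm across, 120 mm high, with a spout towards the far left. Origin at the centre of its underside.
There are look-alikes about, which are no part of the job. Leave any turquoise look-alike of the bottle_blue alone. Leave any turquoise look-alike of the jar_yellow alone.

How it is judged (in metres and radians):
At the end, for the whole second after the job is handed in: All four containers stand upright (within 0.1 rad) and at rest on top of the rack, each one's centre within 12 mm, along and across the row, of the centre of its own cork mark, in order of height from the tallest at the muller's end to the shortest at the dish's end (((y of muller in the frame of rack above 0 m and x of bottle_blue in the frame of rack between -0.012 and 0.012 m and y of bottle_blue in the frame of rack between 0.084 and 0.108 m and x of bottle_clear in the frame of rack between -0.012 and 0.012 m and y of bottle_clear in the frame of rack between 0.02 and 0.044 m and x of jar_yellow in the frame of rack between -0.012 and 0.012 m and y of jar_yellow in the frame of rack between -0.044 and -0.02 m and x of bottle_mini in the frame of rack between -0.012 and 0.012 m and y of bottle_mini in the frame of rack between -0.108 and -0.084 m) or (y of muller in the frame of rack below 0 m and x of bottle_blue in the frame of rack between -0.012 and 0.012 m and y of bottle_blue in the frame of rack between -0.108 and -0.084 m and x of bottle_clear in the frame of rack between -0.012 and 0.012 m and y of bottle_clear in the frame of rack between -0.044 and -0.02 m and x of jar_yellow in the frame of rack between -0.012 and 0.012 m and y of jar_yellow in the frame of rack between 0.02 and 0.044 m and x of bottle_mini in the frame of rack between -0.012 and 0.012 m and y of bottle_mini in the frame of rack between 0.084 and 0.108 m)) and z of bottle_blue in the frame of rack between 0.017 and 0.028 m and angle between each of bottle_blue, bottle_clear, jar_yellow, bottle_mini's own z axis and vertical below 0.1 rad and linear speed of each of bottle_blue, bottle_clear, jar_yellow, bottle_mini below 0.02 m/s and z of bottle_clear in the frame of rack between 0.017 and 0.028 m and z of jar_yellow in the frame of rack between 0.017 and 0.028 m and z of bottle_mini in the frame of rack between 0.017 and 0.028 m); the robot touches nothing.
It fails at once if a container is knocked over (tilted more than 1 rad) (angle between any of bottle_blue, bottle_clear, jar_yellow, bottle_mini's own z axis and vertical above 1 rad).
It fails at once if the pumice stone is moved more than 25 mm (distance of pumice_stone from where it was at the start of the episode above 0.025 m).
It also fails if it takes over 106 s, if anything falls off the work surface, if the arm or the gripper's body presses on something with over 40 N, if the wrist force passes 120 N, or if a joint passes its speed limit or range.

### The arm

A 6-joint arm with a two-finger parallel gripper is mounted at the origin on a cart in front of the work surface, level with it; the furniture and walls round the work are solid. World frame = base frame: x ahead of the robot, y to its left, z up, the work surface at z = 0. Lengths are in mm, angles in degrees, forces in N, time in s.
With the tool pointing down it reaches from about 275 to 775 mm from the base axis. Payload 14.6 kg.
Tool frame: the origin (TCP) lies between the finger pads; the fingertips stand 8 mm ahead of it and the grasp point (between the pads) lies 11 mm behind it; z points along the fingers, y is the line along which they close (so a half turn about z gives the same grasp; the last joint's range is limited). The gripper opens to 85 mm and grips with 20 to 120 N. Pads are 22 mm wide; open, the fingers measure 114 mm over their backs; the gripper's body (76 mm by 85 mm) begins 54 mm behind the grasp point. The pads swing forward as they close: fully open they stand 13 mm farther back than shut.
Start: joints at [67.878, 15.075, -2.767, 72.158, 0, 81.102], TCP at [120.102, 511.081, 239.278] pointing down, gripper open.
Joint ranges: [-151.79, 151.79], [-50.71, 97.33], [-67.44, 78.34], [-121.81, 120.89], [-77.56, 73.72], [-180, 180]. Speed limits (degrees/s): [108.29, 108.29, 147.25, 159.86, 180, 180].

### API

Orientations are given as a 3x3 rotation matrix whose columns are the frame's x, y, z axes.
In Python, from bench import get_state, viewer, workorder gives the robot as it stands. The module is installed in compiled form; this text tells all that it offers.
- The arm moves only by the tool drive_tool, never from a script. Its argument "increments" is a list of rows, each a list of 7 numbers: the shift along the tool's x, y, z in units of 40 mm (1.0 is 40 mm), then the turn, a rotation vector about the tool's x, y, z in units of 8 degrees (1.0 is 8 degrees), then the finger opening in mm, from 0 to 85.4. In form: [[dx, dy, dz, wx, wy, wz, grip], ...]. A call has 1 to 12 rows; each row shifts and turns the commanded pose from where the row before left it, along the tool's axes as they then stand; what a row does not reach is not made up. A row lasts 1/8 s, in which the tool goes at most 62.5 mm and 10.7 degrees, less where a joint would pass 70% of its speed; a pose out of reach is approached as far as the arm can. A call is refused whole if a number of a shift passes 1 or a number of a turn 1, either way. A call with a gripper value outside its range is refused whole. The fingers move at their own pace and stop on an object; "grip_force" is the grip in N (left out, the last holds). Time passes only in rows, so rows that do not move let the fingers close. It gives the time, the measured TCP pose, the force, the opening and the grip force at its end, in the units of the state.
- get_state(): the state, without advancing time (a new reading comes with each control period).
- viewer.camera(name): name is "side" or "top"; returns a dict with "image" (384x512x3 uint8, blue, green, red), "camera_matrix" (3x3 intrinsics, pixels), "view" (4x4, takes a point from world to camera coordinates). Camera axes: x right, y down, z forward; pixel columns grow to the right and rows downward; lengths in mm; the calibration is good to about 2 mm. A picture is of the moment at which its call begins. There is no depth.
- workorder.close_job(): hands the job in; it is judged then, once.
The state is a dict: "t": time; "joint_pos": joint angles; "dq": joint speeds; "tau": joint torques, N m; "eef_pos": TCP position; "ee_rot": TCP orientation; "wrist_force": force on the tool from outside, world axes, zero at the start; "ft_torque": the same for the moment, N m; "gripper_width": opening from 0.0 (shut) to 1.0 (fully open); "grip_force": force on a finger pad.
Only numpy, scipy, OpenCV 4.12 (cv2) and the standard library are available. Lean on these libraries where they do the work, as an engineer would, in place of code of your own. Each camera call takes 0.05 s, during which the arm holds its last target. There are 200 camera calls.

## Working session

There is one attempt and no reset: what is moved stays moved. The work goes in short steps, Python scripts to look and compute and a tool call to move; the robot and the scene stay as the last step left them, time stands still between calls to the robot, and variables do not carry over. Pictures are saved under pics/ and viewed, at most 14 in all, crops included, and the job is handed in when it is done.

Besides the shell and the picture viewer there is one more tool, called in YAML: its name, and indented under it one key for each argument. drive_tool: Moves the arm, as the interface text tells. Its arguments: {"type":"object","properties":{"increments":{"type":"array","items":{"type":"array","items":{"type":"number"}}},"grip_force":{"type":"number"}},"required":["increments"]}

```bash
mkdir -p pics; cat > h.py <<'E'
import numpy as np, cv2
from bench import get_state, viewer, workorder
def snap(n,f):
    d=viewer.camera(n); cv2.imwrite(f'pics/{f}.png',d['image']); np.savez(f'pics/{f}.npz',K=d['camera_matrix'],V=d['view'],im=d['image']); return d
def load(f): return np.load(f'pics/{f}.npz')
def ray(f,u,v,z):
    d=load(f);V=d['V'];R=V[:3,:3];c=-R.T@V[:3,3]
    r=R.T@np.linalg.inv(d['K'])@[u,v,1]
    return c+r*(z-c[2])/r[2]
def proj(f,p):
    d=load(f);q=d['K']@(d['V'][:3,:3]@np.array(p)+d['V'][:3,3]);return q[:2]/q[2]
E
python3 - <<'E'
from h import *
snap('top','t0');snap('side','s0')
for f in('t0','s0'):
    V=load(f)['V'];print(load(f)['K'],-V[:3,:3].T@V[:3,3]);print(V[:3,:3])
    im=cv2.imread(f'pics/{f}.png');cv2.imwrite(f'pics/{f}b.png',cv2.resize(im,(800,600),interpolation=cv2.INTER_CUBIC))
s=get_state();print(s)
E
```

```text
[[359.71962185   0.         261.5688306 ]
 [  0.         359.71962185 187.60286881]
 [  0.           0.           1.        ]] [ 361.54241452 -253.68838726 1432.19439317]
[[-1.95278122e-02 -9.99807231e-01 -2.04099833e-03]
 [-9.94653142e-01  1.96341184e-02 -1.01388505e-01]
 [ 1.01409034e-01  5.01897049e-05 -9.94844815e-01]]
[[448.36827753   0.         257.74505441]
 [  0.         448.36827753 193.75323649]
 [  0.           0.           1.        ]] [  261.17543582 -1207.09662366   936.39421134]
[[ 0.96986438 -0.24364133 -0.00141034]
 [-0.16731788 -0.66181315 -0.73075857]
 [ 0.17710961  0.70897268 -0.68263455]]
{'t': 0.1, 'joint_pos': array([ 6.78798167e+01,  1.50973377e+01, -2.79991695e+00,  7.21605455e+01,
        6.54966260e-04,  8.11032211e+01]), 'dq': array([-0.04902328, -0.00952527,  0.10322412, -0.03207116, -0.0362452 ,
       -0.0499364 ]), 'tau': array([ 3.86963700e-03, -6.38576317e+01,  3.85067332e+01,  9.88813903e-03,
       -4.58214970e-05, -1.68256474e-05]), 'eef_pos': array([119.98796921, 510.84645857, 238.86328298]), 'ee_rot': array([[-9.73485510e-01,  2.28748354e-01, -3.90455511e-04],
       [ 2.28748626e-01,  9.73485080e-01, -9.30247093e-04],
       [ 1.67310123e-04, -9.94898227e-04, -9.99999491e-01]]), 'wrist_force': array([-0.31405008, -0.82562418, -1.3594284 ]), 'ft_torque': array([ 0.00308264,  0.04095001, -0.00085669]), 'grip_force': 0.0, 'gripper_width': 0.999094351972225}
```

View pics/t0b.png

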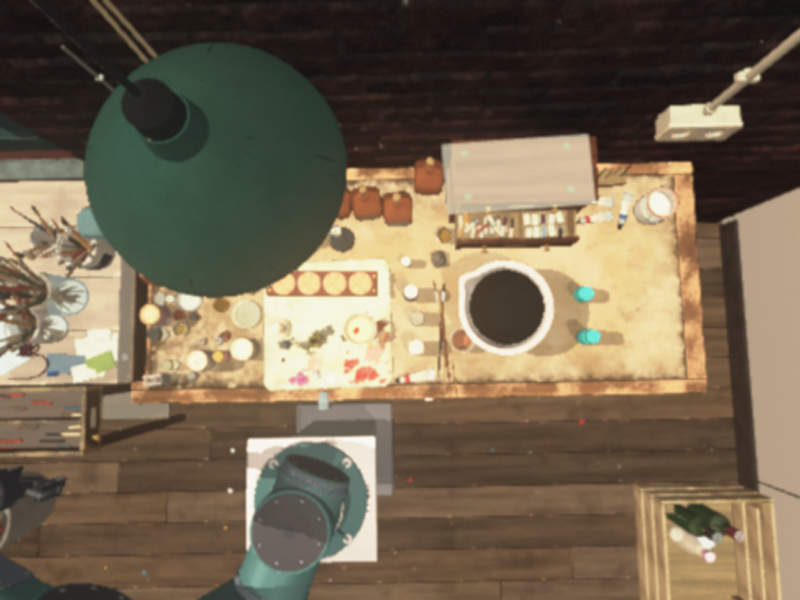

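View pics/s0b.png

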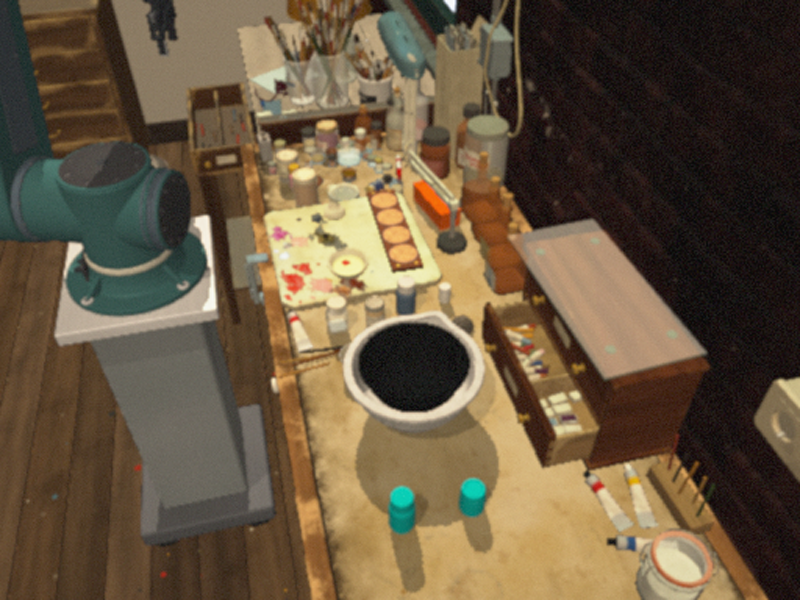

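The top view shows the rack, with its corks at about (283..360, 284). The dish is at (360,328) by the right end, so the muller should be at (283,325) by the left end. The containers stand in a column at x≈411, y≈261..347. I'll zoom in on these.

```bash
python3 - <<'E'
from h import *
a=load('t0')['im'][145:255,160:310];b=load('s0')['im'][110:230,160:310]
cv2.imwrite('pics/ta.png',cv2.resize(a,None,fx=5.3,fy=5.3,interpolation=cv2.INTER_CUBIC))
cv2.imwrite('pics/sa.png',cv2.resize(b,None,fx=5,fy=5,interpolation=cv2.INTER_CUBIC))
E
```

```text
(no output)
```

View pics/ta.png

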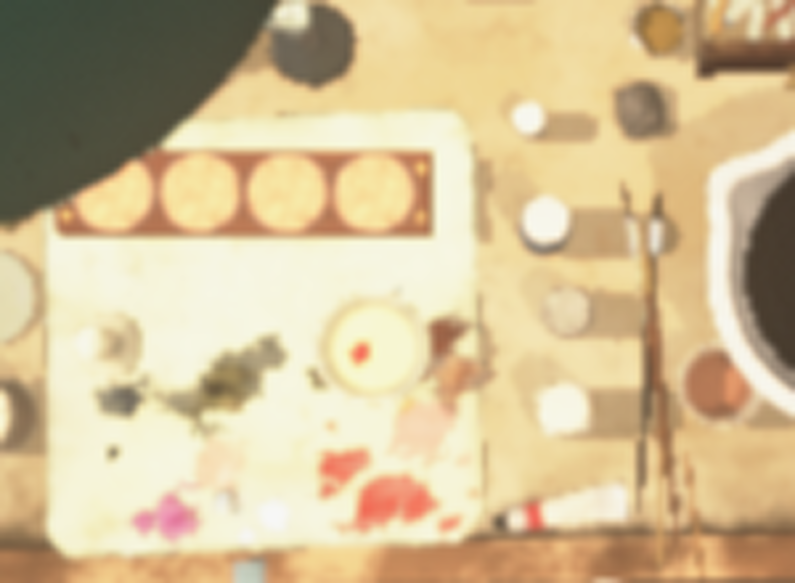

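View pics/sa.png

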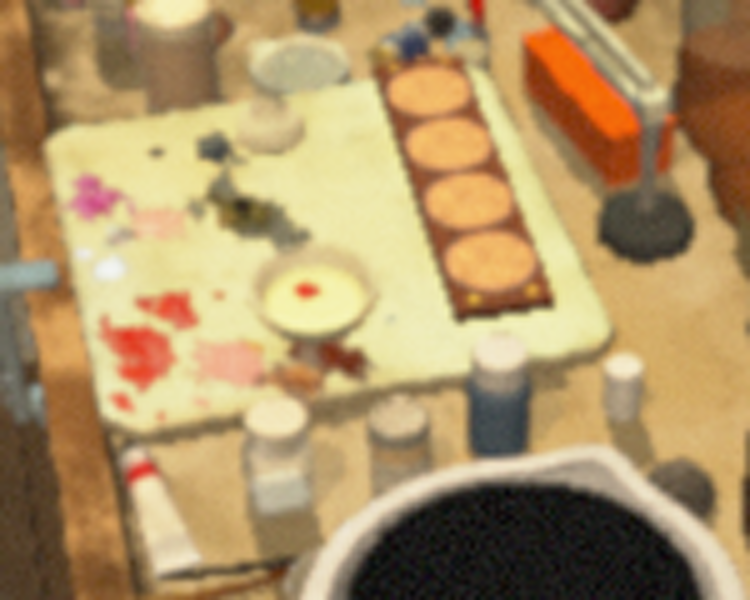

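The top crop shows corks at (114/200/287/374, 192), with the muller at the left (+y) end and the dish at the right. The caps are mini (529,118), blue (546,222), jar (568,310) and clear (564,410), and the pumice is at (642,108). The side crop agrees, with corks at (428,90) to (490,260). The tallest therefore goes on the leftmost (+y) mark.

```bash
cat >> h.py <<'E'
def tri(obs):
    A=[];b=[]
    for f,(u,v) in obs:
        d=load(f);P=d['K']@d['V'][:3];
        for k,w in((0,u),(1,v)): r=P[k]-w*P[2];s=np.linalg.norm(d['K']);A.append(r[:3]/s);b.append(-r[3]/s)
    A=np.array(A);b=np.array(b);x,*_=np.linalg.lstsq(A,b,rcond=None);return x,np.abs(A@x-b).max()
def blob(f,seed,tol,rad):
    """centroid of colour-similar component round seed (full-image px), 4x upsampled; minEnclosing centre too"""
    im=load(f)['im'];k=4;g=cv2.resize(im,None,fx=k,fy=k,interpolation=cv2.INTER_CUBIC)
    s=(int((seed[0]+.5)*k),int((seed[1]+.5)*k));lab=cv2.cvtColor(g,cv2.COLOR_BGR2LAB).astype(int)
    ref=np.median(lab[s[1]-5:s[1]+6,s[0]-5:s[0]+6].reshape(-1,3),0)
    m=(np.abs(lab-ref).max(2)<tol).astype(np.uint8)
    c=np.zeros_like(m);cv2.circle(c,s,int(rad*k),1,-1);m=cv2.morphologyEx(m&c,cv2.MORPH_OPEN,np.ones((5,5),np.uint8))
    n,l,st,ce=cv2.connectedComponentsWithStats(m);i=l[s[1],s[0]] or 1+np.argmax(st[1:,4])
    x,y,w,h,a=st[i];f=lambda p:(p+.5)/k-.5
    return f(ce[i]),f(np.array([x+(w-1)/2,y+(h-1)/2])),(w/k,h/k)
E
python3 - <<'E'
from h import *
T=lambda u,v:((u+.5)/5.3-.5+160,(v+.5)/5.3-.5+145)
S=lambda u,v:((u+.5)/5-.5+160,(v+.5)/5-.5+110)
for n,t,s in[('c1',T(114,192),S(428,90)),('c2',T(200,192),S(448,143)),('c3',T(287,191),S(468,200)),('c4',T(374,192),S(490,260))]:
    a=blob('t0',t,22,9);b=blob('s0',s,22,11)
    print(n,np.round(t,1),a,b[0],b[2]); x,e=tri([('t0',a[1]),('s0',b[0])]);print('   tri',x.round(1),e*np.linalg.norm(load('t0')['K'])/1300)
for n,t,h,s in[('mini',T(529,118),37,S(624,368)),('blue',T(546,222),77,S(500,350)),('jar',T(568,310),51,S(400,417)),('clear',T(564,410),65,S(278,418))]:
    a=blob('t0',t,25,6.5);print(n,np.round(t,1),a,ray('t0',*a[1],h).round(1),'seed',ray('t0',*t,h).round(1),'side seed',ray('s0',*s,h-2).round(1))
print('stone',ray('t0',*T(642,108),15),'dish',ray('t0',*T(374,345),26+15))
print('tube/brush',ray('t0',*T(640,200),5),ray('t0',*T(560,510),8))
E
```

```text
c1 [181.1 180.8] (array([181.76001484, 182.31253709]), array([181.125, 181.75 ]), (np.float64(13.25), np.float64(12.0))) [245.33151533 127.76798349] (np.float64(15.25), np.float64(8.75))
   tri [533.   59.2  40.8] 0.15196167261509874
c2 [197.3 180.8] (array([197.23995402, 180.53113754]), array([197.125, 179.875]), (np.float64(13.75), np.float64(15.75))) [249.43824831 138.31773816] (np.float64(17.25), np.float64(9.5))
   tri [536.1  -2.4  39.3] 0.751712287910543
c3 [213.7 180.6] (array([213.64562706, 180.79414191]), array([213.625, 180.75 ]), (np.float64(13.75), np.float64(14.0))) [253.31956628 149.64851365] (np.float64(16.25), np.float64(10.0))
   tri [532.6 -67.   39.6] 0.3884914443884189
c4 [230.2 180.8] (array([230.01222986, 180.50466601]), array([230.   , 179.875]), (np.float64(14.0), np.float64(15.75))) [257.67270907 161.69483986] (np.float64(17.0), np.float64(10.5))
   tri [ 533.  -130.6   39.1] 0.8911958130882286
mini [259.4 166.9] (array([258.99835835, 166.57856473]), array([258.875, 166.5  ]), (np.float64(6.25), np.float64(6.5))) [ 587.2 -244.7   37. ] seed [ 585.7 -246.7   37. ] side seed [ 584.5 -245.4   35. ]
blue [262.6 186.5] (array([262.60951777, 185.53007614]), array([262.5, 185.5]), (np.float64(8.5), np.float64(9.0))) [ 507.6 -257.3   77. ] seed [ 503.9 -257.7   77. ] side seed [ 504.6 -255.2   75. ]
jar [266.8 203.1] (array([265.53259494, 202.84920886]), array([265.5  , 203.125]), (np.float64(10.0), np.float64(12.75))) [ 442.1 -267.6   51. ] seed [ 442.2 -272.4   51. ] side seed [ 441.1 -269.4   49. ]
clear [266. 222.] (array([265.42550167, 221.66212375]), array([265.375, 222.   ]), (np.float64(10.25), np.float64(12.0))) [ 369.8 -265.5   65. ] seed [ 370.  -267.9   65. ] side seed [ 370.5 -268.    63. ]
stone [ 595.13745799 -331.72033382   15.        ] dish [ 419.98317651 -130.60432217   41.        ]
tube/brush [ 526.70468431 -329.01627927    5.        ] [ 296.75026189 -263.9688654     8.        ]
```

```bash
python3 - <<'E'
from h import *
g=cv2.resize(load('t0')['im'],None,fx=4,fy=4,interpolation=cv2.INTER_CUBIC)
lab=cv2.cvtColor(g,cv2.COLOR_BGR2LAB).astype(int)
r=lab[int(187.5*4),int(205*4)];print(r)
m=((np.abs(lab-r).max(2)<30)).astype(np.uint8);m[:,:168*4]=0;m[:,245*4:]=0;m[:170*4]=0;m[194*4:]=0
# bottom edge: lowest mask row per column; right edge: rightmost per row
p=[]
for c in range(174*4,238*4):
    y=np.flatnonzero(m[:,c]); 
    if len(y):p.append(((c+.5)/4-.5,(y[-1]+1)/4-.5))
P=np.array([ray('t0',*q,40)[:2] for q in p]);k=np.polyfit(P[:,1],P[:,0],1);res=P[:,0]-np.polyval(k,P[:,1]);P=P[abs(res)<3];k=np.polyfit(P[:,1],P[:,0],1)
print('near edge: slope',k[0],'x at y=-35',np.polyval(k,-35),'y range',P[:,1].min(),P[:,1].max())
ys=np.unique(np.nonzero(m)[0]);e=[]
for y in ys[8:-8]:
    x=np.flatnonzero(m[y]);e.append(ray('t0',(x[-1]+1)/4-.5,(y+.5)/4-.5,40)[:2])
e=np.array(e);print('right end',np.median(e,0), 'left at bottom', ray('t0',(np.flatnonzero(m[int(188*4)])[0])/4-.5,188,40))
x=np.flatnonzero(m[:,int(234.5*4)]);print('col rows',x[0]/4-.5,(x[-1]+1)/4-.5,ray('t0',239,x[0]/4-.5,40),ray('t0',239,(x[-1]+1)/4-.5,40))
E
```

```text
[147 149 158]
near edge: slope 0.029795624125909075 x at y=-35 503.455155370545 y range -118.60514632134482 -50.52681831726608
right end [ 537.77664117 -173.50039932] left at bottom [508.89672462 100.77099268  40.        ]
col rows 187.0 188.75 [ 507.54612793 -165.85583776   40.        ] [ 500.70350061 -165.76573416   40.        ]
```

drive_tool:
  increments:
    - [0,0,0,0,0,-0.83,70]
    - [0,0,0,0,0,-0.82,70]
    - [-1,0,0,0,0,0,70]
    - [-1,0,0,0,0,0,70]
    - [-1,0,0,0,0,0,70]
    - [-1,0,0,0,0,0,70]
    - [-1,-1,0,0,0,0,70]
    - [-0.5,-1,0,0,0,0,70]
    - [0,-1,0,0,0,0,70]
    - [0,-1,0,0,0,0,70]
    - [0,-1,0,0,0,0,70]
    - [0,-1,0,0,0,0,70]
  grip_force: 30

```text
t: 1.6
eef_pos: [339.7, 269.7, 239.1]
ee_rot: [[-1.0, 0.0, -0.0], [0.0, 1.0, -0.0], [0.0, -0.0, -1.0]]
wrist_force: [0.6, -0.3, -0.1]
gripper_width: 0.819
grip_force: 0.0
```

drive_tool:
  increments:
    - [0,-1,0,0,0,0,65]
    - [0,-1,0,0,0,0,65]
    - [0,-1,0,0,0,0,65]
    - [0,-1,0,0,0,0,65]
    - [0,-1,0,0,0,0,65]
    - [0,-1,0,0,0,0,65]
    - [0,-1,0,0,0,0,65]
    - [0,-1,0,0,0,0,65]
    - [0,-1,0,0,0,0,65]
    - [0,-1,0,0,0,0,65]
    - [0,-1,0,0,0,0,65]
    - [0,-1,0,0,0,0,65]

```text
t: 3.1
eef_pos: [339.4, -210.3, 239.2]
ee_rot: [[-1.0, 0.001, -0.0], [0.001, 1.0, 0.0], [0.0, 0.0, -1.0]]
wrist_force: [1.1, 1.4, -0.2]
gripper_width: 0.76
grip_force: 0.0
```

drive_tool:
  increments:
    - [-0.76,-0.72,0,0,0,0,62]
    - [0,-0.7,0,0,0,0,62]
    - [0,0,1,0,0,0,62]
    - [0,0,1,0,0,0,62]
    - [0,0,1,0,0,0,62]
    - [0,0,1,0,0,0,62]
    - [0,0,0.7,0,0,0,62]
    - [0,0,0.6,0,0,0,62]
    - [0,0,0,0,0,0,25]
    - [0,0,0,0,0,0,25]
    - [0,0,0,0,0,0,25]
    - [0,0,0,0,0,0,25]
  grip_force: 30

```text
t: 4.6
eef_pos: [370.5, -266.1, 27.9]
ee_rot: [[-1.0, 0.0, 0.001], [0.0, 1.0, -0.001], [-0.001, -0.001, -1.0]]
wrist_force: [0.5, -0.1, -0.6]
gripper_width: 0.431
grip_force: 31.9
```

drive_tool:
  increments:
    - [0,0,-0.5,0,0,0,25]
    - [0,0,-1,0,0,0,25]
    - [0,0,-1,0,0,0,25]
    - [0,0,-1,0,0,0,25]
    - [-0.59,0.938,0,0,0,0,25]
    - [-0.59,0.938,0,0,0,0,25]
    - [-0.59,0.938,0,0,0,0,25]
    - [-0.59,0.938,0,0,0,0,25]
    - [-0.59,0.938,0,0,0,0,25]
    - [-0.59,0.938,0,0,0,0,25]
    - [-0.59,0.938,0,0,0,0,25]

```text
t: 5.98
eef_pos: [536.1, -1.8, 167.7]
ee_rot: [[-1.0, 0.0, 0.001], [0.0, 1.0, -0.0], [-0.001, -0.0, -1.0]]
wrist_force: [0.8, -0.6, -0.6]
gripper_width: 0.434
grip_force: 31.9
```

drive_tool:
  increments:
    - [0,0,0,0,0,1,25]
    - [0,0,0,0,0,1,25]
    - [0,0,0,0,0,1,25]
    - [0,0,0,0,0,1,25]
    - [0,0,0,0,0,1,25]
    - [0,0,0,0,0,1,25]
    - [0,0,0,0,0,1,25]
    - [0,0,0.4,0,0,1,25]
    - [0,0,0.4,0,0,1,25]
    - [0,0,0.4,0,0,1,25]
    - [0,0,0.4,0,0,1,25]
    - [0,0,0,0,0,0.25,25]

```text
t: 7.48
eef_pos: [534.9, -3.2, 102.8]
ee_rot: [[0.001, 1.0, -0.002], [1.0, -0.001, 0.0], [0.0, -0.002, -1.0]]
wrist_force: [-0.4, -0.0, -0.4]
gripper_width: 0.435
grip_force: 31.9
```

```bash
python3 - <<'E'
from h import *
snap('side','s1');snap('top','t1')
b=load('s1')['im'][70:190,190:310];a=load('t1')['im'][125:245,160:280]
cv2.imwrite('pics/c1.png',np.hstack([cv2.resize(x,(400,400),interpolation=cv2.INTER_CUBIC) for x in(b,a)]))
E
```

```text
(no output)
```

View pics/c1.png

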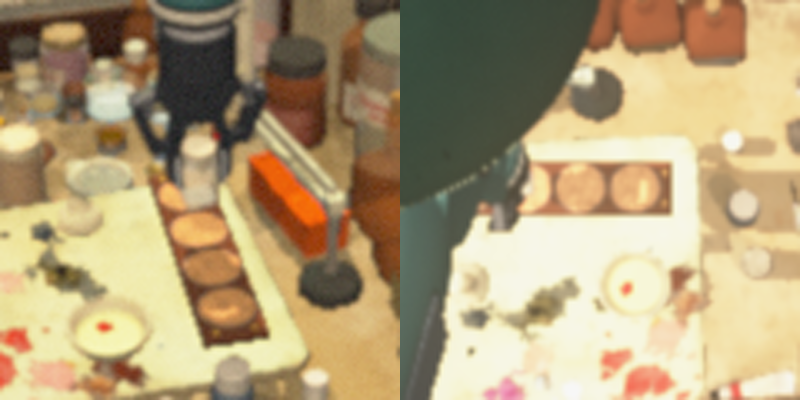

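The bottle is held upright just above mark 2, at (200,165) in the left half. Next I lower it and release.

drive_tool:
  increments:
    - [0,0,0.5,0,0,0,25]
    - [0,0,0.3,0,0,0,25]
    - [0,0,0.05,0,0,0,25]
    - [0,0,0,0,0,0,25]

```text
t: 8.07
eef_pos: [535.7, -3.3, 69.7]
ee_rot: [[-0.0, 1.0, 0.0], [1.0, 0.0, -0.0], [-0.0, 0.0, -1.0]]
wrist_force: [-1.0, 0.5, -0.6]
gripper_width: 0.431
grip_force: 31.9
```

drive_tool:
  increments:
    - [0,0,0.03,0,0,0,25]
    - [0,0,0.02,0,0,0,25]

```text
t: 8.32
eef_pos: [535.6, -3.3, 67.5]
ee_rot: [[0.0, 1.0, 0.0], [1.0, -0.0, -0.0], [-0.0, 0.0, -1.0]]
wrist_force: [-0.8, -0.5, -1.0]
gripper_width: 0.432
grip_force: 31.9
```

drive_tool:
  increments:
    - [0,0,0.03,0,0,0,25]
    - [0,0,0.02,0,0,0,25]

```text
t: 8.57
eef_pos: [535.5, -3.2, 65.2]
ee_rot: [[0.0, 1.0, -0.0], [1.0, -0.0, 0.0], [0.0, -0.0, -1.0]]
wrist_force: [-1.3, 1.2, 7.6]
gripper_width: 0.432
grip_force: 32.6
```

drive_tool:
  increments:
    - [0,0,0,0,0,0,60]
    - [0,0,0,0,0,0,60]
    - [0,0,0,0,0,0,60]
    - [0,0,-0.5,0,0,0,60]
    - [0,0,-1,0,0,0,60]
    - [0,0,-1,0,0,-0.5,60]
    - [0,0,-0.5,0,0,-1,60]
    - [0,0,0,0,0,-1,60]
    - [0,0,0,0,0,-1,60]
    - [0,0,0,0,0,-1,60]
    - [0,0,0,0,0,-1,60]
    - [0,0,0,0,0,-1,60]

```text
t: 10.07
eef_pos: [535.4, -3.2, 185.3]
ee_rot: [[-0.791, 0.612, -0.0], [0.612, 0.791, 0.0], [0.0, -0.0, -1.0]]
wrist_force: [0.1, -0.7, -0.2]
gripper_width: 0.699
grip_force: 0.0
```

drive_tool:
  increments:
    - [0,0,0,0,0,-1,60]
    - [0,0,0,0,0,-1,60]
    - [0,0,0,0,0,-1,60]
    - [0,0,0,0,0,-1,60]
    - [0,0,0,0,0,-0.75,60]
    - [0.334,-0.953,0,0,0,0,60]
    - [0.334,-0.953,0,0,0,0,60]
    - [0.334,-0.953,0,0,0,0,60]
    - [0.334,-0.953,0,0,0,0,60]
    - [0.334,-0.953,0,0,0,0,60]
    - [0.334,-0.953,0,0,0,0,60]
    - [0.334,-0.953,0,0,0,0,60]

```text
t: 11.58
eef_pos: [441.3, -271.3, 185.4]
ee_rot: [[-1.0, 0.0, 0.0], [0.0, 1.0, -0.0], [-0.0, -0.0, -1.0]]
wrist_force: [1.2, -0.4, -0.7]
gripper_width: 0.702
grip_force: 0.0
```

```bash
python3 - <<'E'
from h import *
snap('side','s2');snap('top','t2')
b=load('s2')['im'][100:220,190:310];a=load('t2')['im'][125:245,170:290]
cv2.imwrite('pics/c2.png',np.hstack([cv2.resize(x,(400,400),interpolation=cv2.INTER_CUBIC) for x in(b,a)]))
print(get_state()['eef_pos'])
E
```

```text
[ 440.93512825 -272.96812433  185.1605079 ]
```

View pics/c2.png

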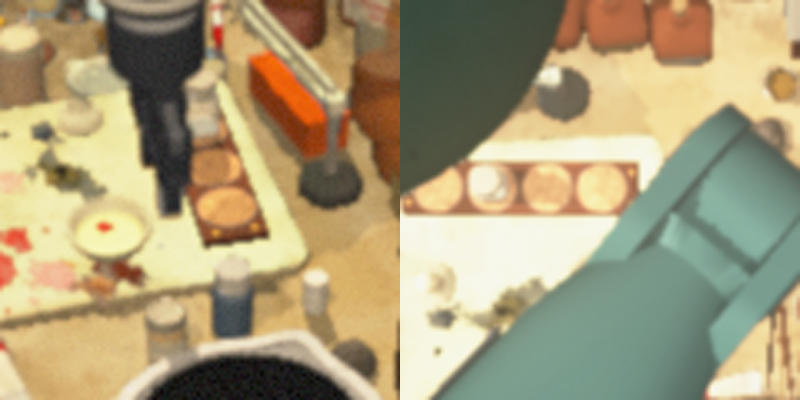

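The clear bottle stands on mark 2, with its cap at about (491,187) in the right half. I'll check the offset numerically.

```bash
python3 - <<'E'
from h import *
F=lambda u,v:((u-400+.5)*.3-.5+170,(v+.5)*.3-.5+125)
for n,p,z in[('m1',F(438,188),38),('m3',F(547,188),38),('m4',F(602,188),38),('cap',F(491,187),103)]:
    b=blob('t2',p,25,9 if z<50 else 7);print(n,ray('t2',*p,z),ray('t2',*b[1],z),ray('t2',*b[0],z),b[2])
g=lambda u,v:((u+.5)*.3-.5+190,(v+.5)*.3-.5+100)
print('side: mark3,4',ray('s2',*g(217,165),38),ray('s2',*g(227,209),38),'cap top',ray('s2',*g(203,80),103),'base',ray('s2',*g(204,140),38))
E
```

```text
m1 [535.58026383  60.23767889  38.        ] [532.81195216  59.44791309  38.        ] [530.65490455  57.42309907  38.        ] (np.float64(13.5), np.float64(12.0))
m3 [533.05468754 -67.46299073  38.        ] [533.18372086 -70.88063947  38.        ] [532.91429766 -68.26729408  38.        ] (np.float64(16.25), np.float64(17.0))
m4 [ 531.78067251 -131.88099075   38.        ] [ 531.51478482 -130.41395637   38.        ] [ 532.48398868 -130.23811611   38.        ] (np.float64(14.25), np.float64(17.75))
cap [527.42030932 -13.60340524 103.        ] [529.87132218  -8.20642018 103.        ] [531.50379936  -6.18557804 103.        ] (np.float64(10.5), np.float64(12.25))
side: mark3,4 [537.02242069 -63.44692217  38.        ] [ 529.8445671  -132.46792862   38.        ] cap top [536.41380005 -10.05165178 103.        ] base [534.19608788 -20.20900471  38.        ]
```

```bash
python3 - <<'E'
from h import *
def crop(f,c,k=16,n=25):
    x,y=int(c[0])-n//2,int(c[1])-n//2
    g=cv2.resize(load(f)['im'][y:y+n,x:x+n],None,fx=k,fy=k,interpolation=cv2.INTER_CUBIC)
    def P(p):return tuple(int(round(q)) for q in (np.array(proj(f,p))-[x,y]+.5)*k-.5)
    t=np.linspace(0,2*np.pi,60)
    for z,r,col in((38,28,(255,0,0)),(38,19,(0,255,0)),(103,17,(0,0,255))):
        cv2.polylines(g,[np.array([P((535.5+r*np.cos(a),-3.3+r*np.sin(a),z)) for a in t])],True,col,1)
    return g
cv2.imwrite('pics/c3.png',np.hstack([crop('s2',proj('s2',(535,-3,70))),crop('t2',proj('t2',(535,-3,70)))]))
E
```

```text
(no output)
```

View pics/c3.png

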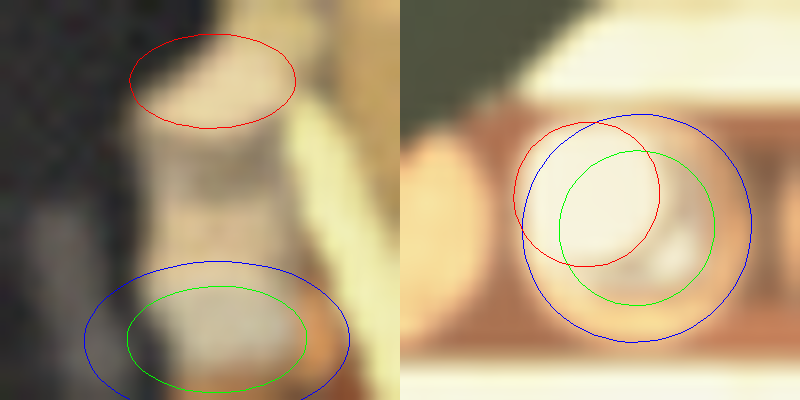

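The overlaid circles, drawn at the intended position, match the cap and the mark to within about 3 mm. The clear bottle is well placed. Now the jar.

drive_tool:
  increments:
    - [0,0,1,0,0,0,60]
    - [0,0,1,0,0,0,60]
    - [0,0,1,0,0,0,60]
    - [0,0,0.7,0,0,0,60]
    - [0,0,0.38,0,0,0,60]
    - [0,0,0,0,0,0,60]
    - [0,0,0,0,0,0,25]
    - [0,0,0,0,0,0,25]
    - [0,0,0,0,0,0,25]
    - [0,0,0,0,0,0,25]
    - [0,0,0,0,0,0,25]

```text
t: 13.05
eef_pos: [442.3, -270.2, 23.0]
ee_rot: [[-1.0, 0.0, 0.001], [0.0, 1.0, -0.001], [-0.001, -0.001, -1.0]]
wrist_force: [-0.6, 2.0, 7.3]
gripper_width: 0.427
grip_force: 30.1
```

drive_tool:
  increments:
    - [0,0,-0.5,0,0,0,25]
    - [0,0,-1,0,0,0,25]
    - [0,0,-1,0,0,0,25]
    - [0,0,-1,0,0,0,25]
    - [0,0,-0.5,0,0,0,25]
    - [-0.385,0.845,0,0,0,0,25]
    - [-0.385,0.845,0,0,0,0,25]
    - [-0.385,0.845,0,0,0,0,25]
    - [-0.385,0.845,0,0,0,0,25]
    - [-0.385,0.845,0,0,0,0,25]
    - [-0.385,0.845,0,0,0,0,25]

```text
t: 14.42
eef_pos: [534.7, -66.1, 182.6]
ee_rot: [[-1.0, 0.0, 0.001], [0.0, 1.0, -0.0], [-0.001, -0.0, -1.0]]
wrist_force: [0.5, -0.6, -0.8]
gripper_width: 0.426
grip_force: 30.7
```

drive_tool:
  increments:
    - [0,0,0,0,0,1,25]
    - [0,0,0,0,0,1,25]
    - [0,0,0,0,0,1,25]
    - [0,0,0,0,0,1,25]
    - [0,0,0,0,0,1,25]
    - [0,0,0,0,0,1,25]
    - [0,0,0,0,0,1,25]
    - [0,0,0,0,0,1,25]
    - [0,0,0,0,0,1,25]
    - [0,0,0.5,0,0,1,25]
    - [0,0,0.7,0,0,1,25]
    - [0,0,0.7,0,0,0.25,25]

```text
t: 15.92
eef_pos: [534.5, -67.3, 105.9]
ee_rot: [[0.003, 1.0, 0.001], [1.0, -0.003, -0.0], [-0.0, 0.001, -1.0]]
wrist_force: [1.1, -0.0, -1.3]
gripper_width: 0.429
grip_force: 30.8
```

drive_tool:
  increments:
    - [0,0,0.7,0,0,0,25]
    - [0,0,0.3,0,0,0,25]
    - [0,0,0.08,0,0,0,25]
    - [0,0,0.02,0,0,0,25]
    - [0,0,0,0,0,0,25]

```text
t: 16.55
eef_pos: [534.8, -67.4, 62.8]
ee_rot: [[0.0, 1.0, 0.001], [1.0, -0.0, -0.0], [-0.0, 0.001, -1.0]]
wrist_force: [0.0, -0.3, -1.3]
gripper_width: 0.424
grip_force: 30.8
```

drive_tool:
  increments:
    - [0,0,0.03,0,0,0,25]
    - [0,0,0.02,0,0,0,25]

```text
t: 16.8
eef_pos: [534.7, -67.4, 61.0]
ee_rot: [[0.0, 1.0, 0.001], [1.0, -0.0, -0.0], [-0.0, 0.001, -1.0]]
wrist_force: [-4.9, 1.0, 22.4]
gripper_width: 0.428
grip_force: 33.3
```

drive_tool:
  increments:
    - [0,0,0,0,0,0,60]
    - [0,0,0,0,0,0,60]
    - [0,0,0,0,0,0,60]
    - [0,0,-0.5,0,0,0,60]
    - [0,0,-1,0,0,0,60]
    - [0,0,-1,0,0,-0.5,60]
    - [0,0,-0.6,0,0,-1,60]
    - [0,0,0,0,0,-1,60]
    - [0,0,0,0,0,-1,60]
    - [0,0,0,0,0,-1,60]
    - [0,0,0,0,0,-1,60]
    - [0,0,0,0,0,-1,60]

```text
t: 18.3
eef_pos: [534.3, -67.3, 184.0]
ee_rot: [[-0.791, 0.612, -0.0], [0.612, 0.791, 0.0], [0.0, -0.0, -1.0]]
wrist_force: [-0.2, 0.3, -0.6]
gripper_width: 0.701
grip_force: 0.0
```

drive_tool:
  increments:
    - [0,0,0,0,0,-1,60]
    - [0,0,0,0,0,-1,60]
    - [0,0,0,0,0,-1,60]
    - [0,0,0,0,0,-1,60]
    - [0,0,0,0,0,-0.75,60]
    - [0.149,-0.948,0,0,0,0,60]
    - [0.149,-0.948,0,0,0,0,60]
    - [0.149,-0.948,0,0,0,0,60]
    - [0.149,-0.948,0,0,0,0,60]
    - [0.149,-0.948,0,0,0,0,60]
    - [0,0,0,0,0,0,60]

```text
t: 19.68
eef_pos: [504.0, -259.0, 183.7]
ee_rot: [[-1.0, 0.003, -0.0], [0.003, 1.0, -0.0], [0.0, -0.0, -1.0]]
wrist_force: [-0.2, 0.4, -0.3]
gripper_width: 0.706
grip_force: 0.0
```

drive_tool:
  increments:
    - [-0.03,0.03,1,0,0,0,60]
    - [0,0,1,0,0,0,60]
    - [0,0,1,0,0,0,60]
    - [0,0,0.6,0,0,0,60]
    - [0,0,0.3,0,0,0,60]
    - [0,0,0,0,0,0,60]
    - [0,0,0,0,0,0,25]
    - [0,0,0,0,0,0,25]
    - [0,0,0,0,0,0,25]
    - [0,0,0,0,0,0,25]
    - [0,0,0,0,0,0,25]

```text
t: 21.05
eef_pos: [506.3, -255.8, 29.4]
ee_rot: [[-1.0, 0.0, 0.002], [0.0, 1.0, -0.001], [-0.002, -0.001, -1.0]]
wrist_force: [0.1, 2.5, 6.0]
gripper_width: 0.443
grip_force: 29.6
```

drive_tool:
  increments:
    - [0,0,-0.5,0,0,0,25]
    - [0,0,-1,0,0,0,25]
    - [0,0,-1,0,0,0,25]
    - [0,0,-1,0,0,0,25]
    - [-0.093,0.989,-0.5,0,0,0,25]
    - [-0.093,0.989,0,0,0,0,25]
    - [-0.093,0.989,0,0,0,0,25]
    - [-0.093,0.989,0,0,0,0,25]
    - [-0.093,0.989,0,0,0,0,25]
    - [-0.093,0.989,0,0,0,0,25]
    - [-0.093,0.989,0,0,0,0,25]
    - [-0.093,0.989,0,0,0,0,25]

```text
t: 22.55
eef_pos: [535.6, 62.1, 189.0]
ee_rot: [[-1.0, 0.0, 0.001], [0.0, 1.0, -0.0], [-0.001, -0.0, -1.0]]
wrist_force: [1.0, -0.1, -1.6]
gripper_width: 0.446
grip_force: 30.6
```

drive_tool:
  increments:
    - [0,0,0,0,0,1,25]
    - [0,0,0,0,0,1,25]
    - [0,0,0,0,0,1,25]
    - [0,0,0,0,0,1,25]
    - [0,0,0,0,0,1,25]
    - [0,0,0,0,0,1,25]
    - [0,0,0,0,0,1,25]
    - [0,0,0,0,0,1,25]
    - [0,0,0,0,0,1,25]
    - [0,0,0.5,0,0,1,25]
    - [0,0,0.7,0,0,1,25]
    - [0,0,0.7,0,0,0.25,25]

```text
t: 24.05
eef_pos: [535.9, 60.8, 112.2]
ee_rot: [[0.003, 1.0, 0.002], [1.0, -0.003, -0.0], [-0.0, 0.002, -1.0]]
wrist_force: [0.4, 0.3, -0.8]
gripper_width: 0.443
grip_force: 30.6
```

drive_tool:
  increments:
    - [0,0,0.7,0,0,0,25]
    - [0,0,0.3,0,0,0,25]
    - [0,0,0.08,0,0,0,25]
    - [0,0,0.02,0,0,0,25]
    - [0,0,0,0,0,0,25]

```text
t: 24.68
eef_pos: [536.0, 60.8, 68.8]
ee_rot: [[0.0, 1.0, 0.001], [1.0, -0.0, -0.0], [-0.0, 0.001, -1.0]]
wrist_force: [0.7, -0.1, -0.4]
gripper_width: 0.445
grip_force: 30.6
```

drive_tool:
  increments:
    - [0,0,0.03,0,0,0,25]
    - [0,0,0,0,0,0,25]

```text
t: 24.92
eef_pos: [535.9, 60.7, 67.4]
ee_rot: [[0.0, 1.0, 0.001], [1.0, -0.0, -0.0], [-0.0, 0.001, -1.0]]
wrist_force: [-1.3, -0.9, 3.3]
gripper_width: 0.442
grip_force: 31.2
```

drive_tool:
  increments:
    - [0,0,0,0,0,0,60]
    - [0,0,0,0,0,0,60]
    - [0,0,0,0,0,0,60]
    - [0,0,-0.5,0,0,0,60]
    - [0,0,-1,0,0,0,60]
    - [0,0,-1,0,0,-0.5,60]
    - [0,0,-0.6,0,0,-1,60]
    - [0,0,0,0,0,-1,60]
    - [0,0,0,0,0,-1,60]
    - [0,0,0,0,0,-1,60]
    - [0,0,0,0,0,-1,60]
    - [0,0,0,0,0,-1,60]

```text
t: 26.42
eef_pos: [535.5, 60.8, 190.8]
ee_rot: [[-0.791, 0.612, -0.0], [0.612, 0.791, -0.0], [0.0, -0.0, -1.0]]
wrist_force: [0.1, 0.1, 0.4]
gripper_width: 0.701
grip_force: 0.0
```

drive_tool:
  increments:
    - [0,0,0,0,0,-1,60]
    - [0,0,0,0,0,-1,60]
    - [0,0,0,0,0,-1,60]
    - [0,0,0,0,0,-1,60]
    - [0,0,0,0,0,-0.75,60]
    - [-0.2,-0.958,0,0,0,0,50]
    - [-0.2,-0.958,0,0,0,0,50]
    - [-0.2,-0.958,0,0,0,0,50]
    - [-0.2,-0.958,0,0,0,0,50]
    - [-0.2,-0.958,0,0,0,0,50]
    - [-0.2,-0.958,0,0,0,0,50]
    - [-0.05,-0.958,0,0,0,0,50]

```text
t: 27.92
eef_pos: [585.6, -208.8, 190.7]
ee_rot: [[-1.0, 0.0, -0.0], [0.0, 1.0, 0.0], [0.0, 0.0, -1.0]]
wrist_force: [0.1, 0.1, 0.0]
gripper_width: 0.581
grip_force: 0.0
```

drive_tool:
  increments:
    - [0,-0.958,0,0,0,0,50]
    - [0,0,0,0,0,0,50]
    - [0,0,0,0,0,0,50]

```text
t: 28.3
eef_pos: [585.3, -245.3, 190.7]
ee_rot: [[-1.0, 0.001, -0.0], [0.001, 1.0, 0.0], [0.0, 0.0, -1.0]]
wrist_force: [0.1, 1.0, 0.1]
gripper_width: 0.588
grip_force: 0.0
```

drive_tool:
  increments:
    - [0,-0.05,1,0,0,0,36]
    - [0,0,1,0,0,0,36]
    - [0,0,1,0,0,0,36]
    - [0,0,0.4,0,0,0,36]
    - [0,0,0,0,0,0,36]

```text
t: 28.92
eef_pos: [585.3, -247.0, 54.8]
ee_rot: [[-1.0, -0.0, -0.001], [-0.0, 1.0, 0.001], [0.001, 0.001, -1.0]]
wrist_force: [0.9, 0.5, 0.5]
gripper_width: 0.422
grip_force: 0.0
```

```bash
python3 - <<'E'
from h import *
snap('side','s3');snap('top','t3');s=get_state();print(s['eef_pos'],s['gripper_width'])
def crop(f,c,n=60):
    x,y=int(c[0])-n//2,int(c[1])-n//2;return cv2.resize(load(f)['im'][y:y+n,x:x+n],(400,400),interpolation=cv2.INTER_CUBIC)
cv2.imwrite('pics/c4.png',np.hstack([crop('s3',proj('s3',(586,-246,30))),crop('t3',proj('t3',(536,-36,60)),90)]))
E
```

```text
[ 586.16724243 -247.82408466   56.35068506] 0.42163646896794116
```

View pics/c4.png

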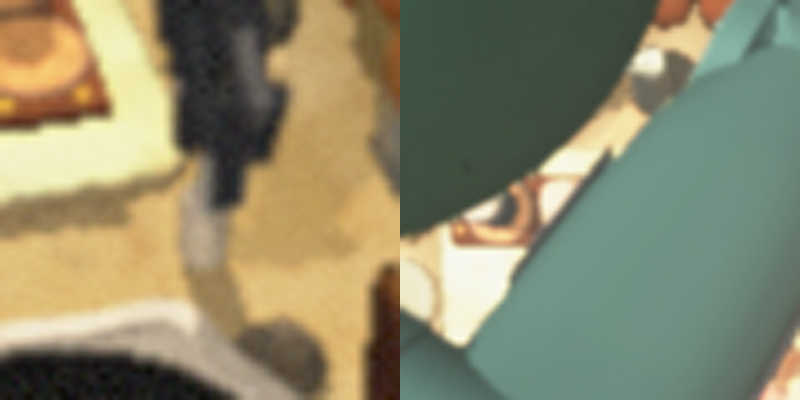

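```bash
python3 - <<'E'
from h import *
c=proj('s3',(586,-246,30));x,y=int(c[0])-30,int(c[1])-30;k=400/60
P=lambda *p:((proj('s3',p)-[x,y]+.5)*k-.5).round()
print('mini at 586: base/mid/top',P(586,-246,0),P(586,-246,18),P(586,-246,37))
print('near finger tip outer corners',P(575,-280,48),P(597,-280,48),'inner',P(575,-266,48),P(597,-266,48))
for u in((183,225)):print(u,ray('s3',(u+.5)/k-.5+x,(240+.5)/k-.5+y,12))
E
```

```text
mini at 586: base/mid/top [206. 255.] [208. 226.] [209. 195.]
near finger tip outer corners [208. 230.] [256. 221.] inner [199. 209.] [247. 201.]
183 [ 574.40307965 -246.3341418    12.        ]
225 [ 593.03106772 -251.044186     12.        ]
```

In the side view the mini bottle at (205,215) sits between the finger planes, about 2 mm nearer the robot in x than the TCP. On the rack, blue and clear are both still standing. I'll descend and grip.

drive_tool:
  increments:
    - [0.04,0,0.5,0,0,0,36]
    - [0,0,0.3,0,0,0,36]
    - [0,0,0.2,0,0,0,36]
    - [0,0,0,0,0,0,36]
    - [0,0,0,0,0,0,12]
    - [0,0,0,0,0,0,12]
    - [0,0,0,0,0,0,12]
    - [0,0,0,0,0,0,12]
  grip_force: 25

```text
t: 30.02
eef_pos: [584.1, -247.9, 15.3]
ee_rot: [[-1.0, 0.0, 0.001], [0.0, 1.0, -0.0], [-0.001, -0.0, -1.0]]
wrist_force: [0.1, 0.4, 5.7]
gripper_width: 0.261
grip_force: 24.9
```

drive_tool:
  increments:
    - [0,0,-0.5,0,0,0,12]
    - [0,0,-1,0,0,0,12]
    - [0,0,-1,0,0,0,12]
    - [0,0,-1,0,0,0,12]
    - [0.422,0.97,0,0,0,0,12]
    - [0.422,0.97,0,0,0,0,12]
    - [0.422,0.97,0,0,0,0,12]
    - [0,0,0,0,0,1,12]
    - [0,0,0,0,0,1,12]
    - [0,0,0,0,0,1,12]
    - [0,0,0,0,0,1,12]
    - [0,0,0,0,0,1,12]

```text
t: 31.52
eef_pos: [533.1, -131.3, 154.8]
ee_rot: [[-0.763, 0.647, -0.0], [0.647, 0.763, 0.0], [0.0, -0.0, -1.0]]
wrist_force: [0.0, 0.4, -0.3]
gripper_width: 0.253
grip_force: 24.7
```

drive_tool:
  increments:
    - [0,0,0,0,0,1,12]
    - [0,0,0,0,0,1,12]
    - [0,0,0,0,0,1,12]
    - [0,0,0,0,0,1,12]
    - [0,0,0,0,0,1,12]
    - [0,0,0,0,0,1,12]
    - [0,0,0.5,0,0,0.25,12]
    - [0,0,0.7,0,0,0,12]
    - [0,0,0.7,0,0,0,12]
    - [0,0,0.3,0,0,0,12]
    - [0,0,0,0,0,0,12]

```text
t: 32.9
eef_pos: [533.0, -131.3, 66.7]
ee_rot: [[0.0, 1.0, -0.001], [1.0, -0.0, 0.0], [0.0, -0.001, -1.0]]
wrist_force: [0.5, 0.3, -0.2]
gripper_width: 0.255
grip_force: 24.7
```

drive_tool:
  increments:
    - [0,0,0.2,0,0,0,12]
    - [0,0,0.08,0,0,0,12]
    - [0,0,0,0,0,0,12]

```text
t: 33.28
eef_pos: [533.3, -131.4, 55.7]
ee_rot: [[0.0, 1.0, 0.0], [1.0, -0.0, -0.0], [-0.0, 0.0, -1.0]]
wrist_force: [0.3, -0.3, -0.8]
gripper_width: 0.255
grip_force: 24.7
```

drive_tool:
  increments:
    - [0,0,0.04,0,0,0,12]
    - [0,0,0,0,0,0,12]

```text
t: 33.52
eef_pos: [533.3, -131.4, 54.1]
ee_rot: [[0.0, 1.0, 0.0], [1.0, -0.0, 0.0], [0.0, 0.0, -1.0]]
wrist_force: [0.3, -0.1, -0.6]
gripper_width: 0.252
grip_force: 24.7
```

drive_tool:
  increments:
    - [0,0,0.03,0,0,0,12]
    - [0,0,0,0,0,0,12]

```text
t: 33.78
eef_pos: [533.4, -131.4, 53.3]
ee_rot: [[0.0, 1.0, 0.001], [1.0, -0.0, -0.0], [-0.0, 0.001, -1.0]]
wrist_force: [-2.2, 0.7, 7.0]
gripper_width: 0.253
grip_force: 25.2
```

drive_tool:
  increments:
    - [0,0,0,0,0,0,50]
    - [0,0,0,0,0,0,50]
    - [0,0,0,0,0,0,50]
    - [0,0,-0.5,0,0,0,50]
    - [0,0,-1,0,0,0,50]
    - [0,0,-1,0,0,0,50]
    - [0,0,-1,0,0,0,50]
    - [-1,-0.8,0,0,0,0,50]
    - [-1,-0.8,0,0,0,0,50]
    - [-1,-0.8,0,0,0,0,50]
    - [-1,-0.8,0,0,0,0,50]
    - [0,0,0,0,0,0,50]

```text
t: 35.28
eef_pos: [403.5, -293.4, 192.9]
ee_rot: [[0.004, 1.0, -0.0], [1.0, -0.004, -0.0], [-0.0, -0.0, -1.0]]
wrist_force: [0.4, 1.3, 0.5]
gripper_width: 0.587
grip_force: 0.0
```

```bash
python3 - <<'E'
from h import *
snap('side','s4');snap('top','t4')
M=[(536,60.5,77,17),(535.5,-3.5,65,17),(534.5,-67.5,51,19),(533.5,-131.5,37,11)]
def crop(f,n,W):
    c=proj(f,(535,-36,60));x,y=int(c[0])-n//2,int(c[1])-n//2;k=W/n
    g=cv2.resize(load(f)['im'][y:y+n,x:x+n],(W,W),interpolation=cv2.INTER_CUBIC);t=np.linspace(0,2*np.pi,50)
    for a,b,h,r in M:
        for z,R,col in((38,28,(255,0,0)),(38+h,r,(0,0,255))):
            cv2.polylines(g,[np.array([((proj(f,(a+R*np.cos(i),b+R*np.sin(i),z))-[x,y]+.5)*k-.5).round() for i in t],np.int32)],True,col,1)
    return g
cv2.imwrite('pics/c5.png',np.hstack([crop('s4',70,400),crop('t4',80,400)]))
E
```

```text
(no output)
```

View pics/c5.png

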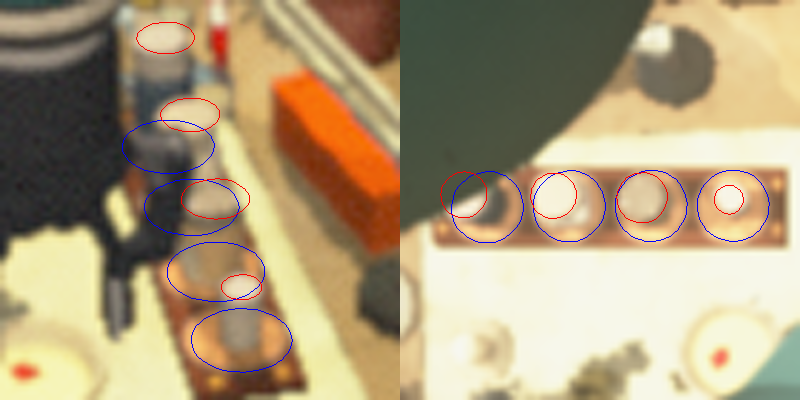

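All four caps line up with their intended circles to within about 2 mm in both views, and all four stand upright. The gripper is clear, so I'm handing in.

```bash
python3 -c "
from bench import workorder;print(workorder.close_job())"
```

```text
the job is handed in; nothing more can be done
None
```

The job is handed in: blue, clear, jar and mini stand upright in that order from the muller end to the dish end, each within about 2–3 mm of its mark in the last camera check; I never moved the gripper to the pumice, but did not re-measure its position at the end, and the hand-in returned no verdict.

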